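Load a format plate under the sealing bridge and latch it

ROBOT

A 7-joint arm with a two-finger parallel gripper is mounted at the origin on the work surface. World frame = base frame: x ahead of the robot, y to its left, z up, the work surface at z = 0. Lengths are in m, angles in rad, forces in N, time in s.
With the tool pointing down it reaches from about 0.4 to 0.875 m from the base axis. Payload 19.3 kg.
Tool frame: the origin (TCP) lies at the very end of the fingers, on their centre line; the grasp point (between the pads) lies 19 mm behind it; z points along the fingers, y is the direction in which the jaws open and shut (so a half turn about z gives the same grasp; the last joint's range is limited). The gripper opens to 85 mm and grips with 20 to 120 N. Pads are 22 mm wide; open, the fingers measure 114 mm over their backs; the gripper's body (76 mm by 85 mm) begins 54 mm behind the grasp point. The pads swing forward as they close: fully open they stand 13 mm farther back than shut.
Start: joints at [-1.191, 0.521, -0.036, 1.599, 0.021, 1.021, -0.113], TCP at [0.272, 0.563, 0.231] pointing down, gripper open.
Joint ranges: [-2.91, 2.91], [-0.3, 2.13], [-1.5, 1.42], [0.17, 2.43], [-1.26, 4.41], [0.16, 1.93], [-2.52, 2.52]. Speed limits (rad/s): [1.89, 1.89, 2.39, 2.39, 3.01, 3.01, 3.01].

INTERFACE

Orientations are given as [roll, pitch, yaw] about the fixed x, y, z axes, in that order (R = Rz(yaw) Ry(pitch) Rx(roll)).
In Python, from workcell import bot, grab_frame, calibration, workorder gives the robot as it stands.
- The arm moves only by the tool move_arm, never from a script. Its arguments are lists of equal length, an entry for each row: "jaw": the closure in counts, from 0 (fully open) to 255 (shut); "dp": the shift along the tool's x, y, z in units of 800 mm (1.0 is 800 mm), a list of three; "rotation": the turn, a rotation vector about the tool's x, y, z in units of pi rad (1.0 is pi rad), a list of three. In form: {"jaw": [jaw, ...], "dp": [[dx, dy, dz], ...], "rotation": [[rx, ry, rz], ...]}. A call has 1 to 10 rows; each row shifts and turns the commanded pose from where the row before left it, along the tool's axes as they then stand; what a row does not reach is not made up. A row lasts 1/8 s, in which the tool goes at most 62.5 mm and 10.7 degrees, less where a joint would pass 70% of its speed; a pose out of reach is approached as far as the arm can. A call with a number of a shift or a turn outside -1 to 1 is refused whole. A call with a gripper value outside its range is refused whole. The fingers move at their own pace and stop on an object; "squeeze" is the grip in N (left out, the last holds). Time passes only in rows, so rows that do not move let the fingers close. It gives the time, the measured TCP pose, the force and the opening at its end, in the units of the state.
- bot.observe(): the state, without advancing time (a new reading comes with each control period).
- grab_frame(name): name is "scene" or "side" or "wrist"; returns the picture (400x640x3 uint8, blue, green, red); there is no depth.
- calibration(name): a dict with "camera_matrix" (3x3 intrinsics, pixels), "T" (4x4, takes a point from camera to world coordinates). Camera axes: x right, y down, z forward; pixel columns grow to the right and rows downward; lengths in m; the calibration is good to about 2 mm. A picture is of the moment at which its call begins: read the wrist's pose just before it. calibration takes no time and is no camera call; for the wrist camera it gives the pose at the moment of the call.
- workorder.job_done(): hands the job in, once; it reports no verdict.
The state is a dict: "clock": time; "qpos": joint angles; "qd": joint speeds; "joint_efforts": joint torques, N m; "position": TCP position; "tool_rot": TCP orientation; "force": force on the tool from outside, world axes, zero at the start; "moment": the same for the moment, N m; "grip_width": finger opening in m.
Only numpy, scipy, OpenCV 4.12 (cv2) and the standard library are available. Lean on these libraries where they do the work, as an engineer would, in place of code of your own. Each camera call takes 0.05 s, during which the arm holds its last target. There are 200 camera calls.

TASK

Load the wide, flat format plate (the thin one with eight pockets lying on the bed of the sealing station): without picking it up, push it along the bed with the fingertips, under the low bridge, until its far end rests squarely against the stop behind the bridge, keeping it flat on the bed all the way. Then push the swing latch round with a fingertip until it lies fully closed across the plate's near end. Do not lift or tip the plate, and leave the other things lying about where they are.

Things in the scene. Friction and masses are not known exactly. Their poses are not given: they have to be found in the camera images.
- station: Fixed sealing station. Origin: on the table under its dark steel bed; its x is the loading direction (away from the robot, yawed up to 0.35 rad), y left, z up; 'station' figures below are mm in this frame. Bed 315 x 240 x 12 (x -190 to 125, y -120 to 120, top at z 12).
- bridge (a point): Centre of the bridge opening, on the bed (station 55, 0, 12). Aluminium cross bar, station x 30 to 80, y -77 to 77, 18 above the bed, 16 thick, bolt heads to z 56. Its posts' inner faces are at y +-49 (opening 98 wide, 18 high). Lead-in guides 14 high flare from the posts to about y +-69 at x 3.
- stop (a point): Middle of the near face of the stop, at its foot (station 90, 0, 12): a steel cross bar behind the bridge, 14 high, 100 wide. The plate's far end must rest against this face.
- plate: Loose aluminium format plate, 120 long (own x) x 90 wide (own y) x 14 thick, 0.3 to 0.55 kg, eight dark round pockets on top; both ends alike. Origin: underside centre. Starts flat on the bed before the bridge, off centre by up to 15 and turned up to 0.2 rad from station x. When home its origin is at station x 30, y 0 and its near end at x -30.
- latch (a joint): Swing latch, rad. 0: it points 110 deg counter-clockwise from station x (out to the left). Grows as it turns counter-clockwise seen from above, towards the robot, then across the bed. 2.79 (end stop): closed, pointing along station -y, its face 6 mm behind a plate that is home. Starts at 0 to 0.5; stays where left (friction 0.05 N m).
- latch_pivot (a point): Foot of the latch's vertical pivot, on the bed (station -43, 95, 12). The latch is a steel bar 14 wide, 3 to 15 above the bed, reaching 90 out from here; hub radius 12, pivot bolt to 22 above the bed.
- latch_knob (a point): On the axis of the black knob on the latch bar, 85 mm from the pivot, half-way up the knob (radius 8, 20 tall, top 35 above the bed).
- block: Bystander: short thick pocketed block, 90 x 60 x 32 mm, three pockets, aluminium, too tall for the bridge; lies on the table to the right of the station. Origin at the underside centre.
- socket_big: Bystander: steel socket, 28 mm diameter, 36 tall, on the far right corner of the bed. Origin at the underside centre.
- socket_small: Bystander: steel socket, 20 mm diameter, 28 tall, on the table to the right of the station. Origin at the underside centre.
- driver: Bystander: screwdriver about 0.2 m long with a black handle, lying on the table to the right of the station.
- reel: Bystander: grey plastic reel core, ring 104 mm diameter, 30 tall, on the table to the left. Origin at the underside centre.
- bolt: Bystander: steel bolt standing on its head (20 mm diameter, 39 tall) on the far left corner of the bed. Origin at the underside centre.
- tin: Bystander: round metal tin, 68 mm diameter, 50 tall, on the table to the left, near the robot. Origin at the underside centre.
Things that resemble listed ones, but are neither listed nor needed, are in the scene too. What is meant by the plate is not red, and is the larger of those in its own colour.

How it is judged:
On the way, in this order (a step that is already met when the one before it is completed fails the run):
1. the plate lies flat under the bridge, its far end squarely against the stop (x of plate in the frame of station above 0.0245 m and y of plate in the frame of station between -0.008 and 0.008 m and angle between the x axis of plate and the x axis of station, either way round below 0.06 rad and height (world z) of plate below 0.016 m and angle between plate's own z axis and vertical below 0.04 rad and linear speed of plate below 0.01 m/s), for 0.2 s.
2. the latch is swung closed behind the plate (value of joint latch above 2.67 rad), for 0.2 s.
At the end, for the whole second after the job is handed in: The plate lies flat and still on the bed under the bridge, within 5.5 mm of the stop, 8 mm of the centre line and 0.06 rad of straight, and the latch is closed across its near end (above 2.67 rad of 2.79) (all of step 1 and value of joint latch above 2.67 rad); the robot touches nothing.
It fails at once if the plate is lifted or tipped (more than 6 mm up or 0.08 rad) (height (world z) of plate above 0.018 m or angle between plate's own z axis and vertical above 0.08 rad).
It fails at once if another thing is moved by more than 20 mm (distance of any of block, socket_big, socket_small, driver, reel, bolt, tin from where it was at the start of the episode above 0.02 m).
It also fails if it takes over 72 s, if anything falls off the work surface, if the arm or the gripper's body presses on something with over 40 N, if the wrist force passes 120 N, or if a joint passes its speed limit or range.

## Working session

There is one attempt and no reset: what is moved stays moved. The work goes in short steps, Python scripts to look and compute and a tool call to move; the robot and the scene stay as the last step left them, time stands still between calls to the robot, and variables do not carry over. Pictures are saved under pics/ and viewed, about 8 in all and at most 12, crops included, and the job is handed in when it is done.

Besides the shell and the picture viewer there is one more tool, called after "Call:" by a JSON object that holds its "name" and its "arguments". move_arm: Moves the arm, as the interface text tells. Shifts and turns lie within -1 to 1; 1 stands for 800 mm of shift or pi rad of turn. Its arguments: {"type":"object","properties":{"jaw":{"type":"array","items":{"type":"number"}},"dp":{"type":"array","items":{"type":"array","items":{"type":"number","minimum":-1,"maximum":1}}},"rotation":{"type":"array","items":{"type":"array","items":{"type":"number","minimum":-1,"maximum":1}}},"squeeze":{"type":"number"}},"required":["jaw","dp","rotation"]}

```bash
mkdir -p pics; cat > h.py <<'E'
import numpy as np, cv2
from workcell import bot, grab_frame, calibration, workorder
def ray(c,uv,z):
    K=np.array(c["camera_matrix"]);T=np.array(c["T"])
    d=T[:3,:3]@np.linalg.solve(K,[uv[0],uv[1],1.]);o=T[:3,3]
    return o+d*(z-o[2])/d[2]
def proj(c,p):
    K=np.array(c["camera_matrix"]);T=np.array(c["T"])
    q=K@(T[:3,:3].T@(np.array(p)-T[:3,3]));return q[:2]/q[2]
E
python3 - <<'E'
from h import *
np.set_printoptions(precision=4,suppress=True)
for n in("scene","side"):
    cv2.imwrite(f"pics/{n}0.png",grab_frame(n));print(n,calibration(n))
print(bot.observe())
E
```

```text
scene {'camera_matrix': array([[390.2921,   0.    , 319.8745],
       [  0.    , 390.2921, 198.4121],
       [  0.    ,   0.    ,   1.    ]]), 'T': array([[-0.2737,  0.6373, -0.7204,  1.4182],
       [ 0.9616,  0.167 , -0.2176,  0.2566],
       [-0.0184, -0.7523, -0.6585,  0.8191],
       [ 0.    ,  0.    ,  0.    ,  1.    ]])}
side {'camera_matrix': array([[371.8265,   0.    , 319.5203],
       [  0.    , 371.8265, 196.762 ],
       [  0.    ,   0.    ,   1.    ]]), 'T': array([[ 0.9919, -0.1025,  0.0751,  0.5061],
       [-0.1267, -0.7523,  0.6465, -0.5328],
       [-0.0098, -0.6508, -0.7592,  0.7441],
       [ 0.    ,  0.    ,  0.    ,  1.    ]])}
{'clock': 0.1, 'qpos': array([-1.1912,  0.522 , -0.0363,  1.5999,  0.0212,  1.0211, -0.1128]), 'qd': array([ 0.0008, -0.0002,  0.0004, -0.0016, -0.    ,  0.001 ,  0.0004]), 'joint_efforts': array([  0.0048, -92.8482,   1.9847, -37.0537,   0.0182,   0.0054,
         0.    ]), 'position': array([0.2716, 0.5626, 0.2308]), 'tool_rot': array([-3.1406,  0.0001,  2.6918]), 'force': array([-0.5472, -0.163 ,  1.7855]), 'moment': array([ 0.0201, -0.0215,  0.0139]), 'grip_width': 0.08508988488674248}
```

View pics/scene0.png

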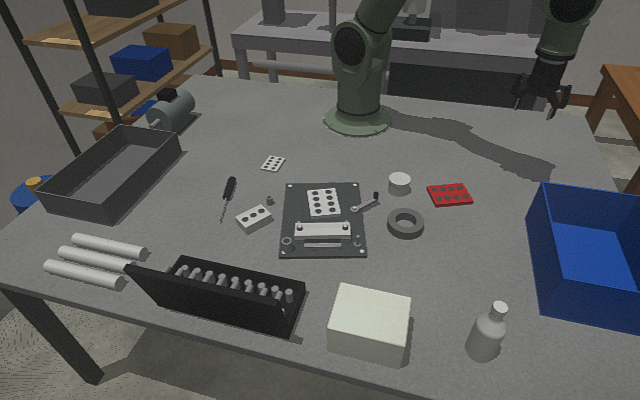

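View pics/side0.png

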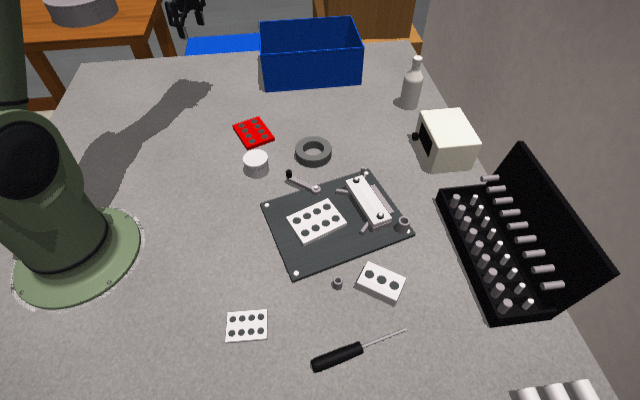

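The scene view shows the dark bed with corners near (286,184), (358,182), (367,256) and (279,258). The plate is at about (323,202) and the latch knob at (376,196). The side view shows the bed at (262,204), (369,170), (414,235) and (293,279), the plate at (316,221) and the knob at (289,174).

```bash
python3 - <<'E'
from h import *
np.set_printoptions(precision=4,suppress=True)
R={"scene":((270,175,380,265),(323,202)),"side":((255,160,420,285),(316,221))}
for n,((x0,y0,x1,y1),pc) in R.items():
    im=cv2.imread(f"pics/{n}0.png");c=calibration(n);g=cv2.cvtColor(im,cv2.COLOR_BGR2GRAY)
    m=np.zeros_like(g);m[y0:y1,x0:x1]=(g[y0:y1,x0:x1]<85)*255
    cs=max(cv2.findContours(m,0,2)[0],key=cv2.contourArea)
    q=cv2.approxPolyDP(cv2.convexHull(cs),4,True)[:,0]
    print(n,"bed",[list(map(int,p))+list(ray(c,p,.012)[:2].round(4)) for p in q])
    w=np.zeros_like(g);w[y0:y1,x0:x1]=(g[y0:y1,x0:x1]>140)*255
    for k in cv2.findContours(w,0,2)[0]:
        if cv2.contourArea(k)>150:
            P=np.array([ray(c,p,.026)[:2] for p in cv2.convexHull(k)[:,0]],np.float32)
            print("white",cv2.boundingRect(k),cv2.minAreaRect(P*1000))
    big=cv2.resize(im[y0:y1,x0:x1],None,fx=4.5,fy=4.5,interpolation=cv2.INTER_CUBIC);cv2.imwrite(f"pics/c{n}.png",big)
E
```

```text
scene bed [[378, 193, np.float64(0.4633), np.float64(0.1615)], [366, 257, np.float64(0.7327), np.float64(0.1743)], [279, 258, np.float64(0.7963), np.float64(-0.0497)], [286, 184, np.float64(0.4943), np.float64(-0.1375)], [358, 183, np.float64(0.4298), np.float64(0.0899)]]
white (294, 222, 57, 14) ((673.4954223632812, 35.371456146240234), (48.88573455810547, 156.7361297607422), 16.76002311706543)
white (307, 188, 34, 28) ((560.7946166992188, 6.290000915527344), (118.84369659423828, 88.51104736328125), 23.401927947998047)
side bed [[260, 204, np.float64(0.4247), np.float64(0.087)], [287, 170, np.float64(0.5017), np.float64(0.1995)], [357, 173, np.float64(0.6911), np.float64(0.1618)], [398, 211, np.float64(0.7673), np.float64(0.0174)], [414, 235, np.float64(0.7858), np.float64(-0.0584)], [292, 282, np.float64(0.4885), np.float64(-0.1429)]]
white (255, 160, 165, 125) ((618.8464965820312, 17.637054443359375), (378.59075927734375, 443.703369140625), 82.1331558227539)
```

View pics/cside.png

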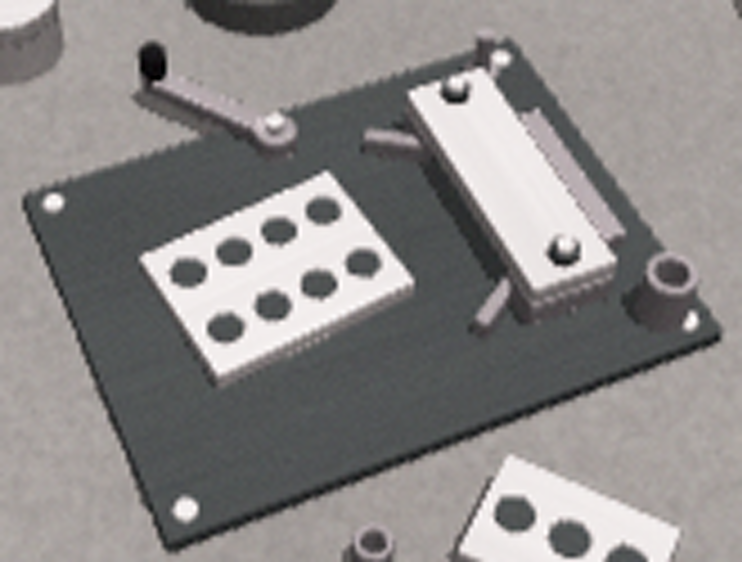

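The station origin comes out near (0.645, 0.028) with yaw about 0.277. The plate sits at station x -87, y +2, turned about +0.13 rad, with its near end at about x -147. In the crop, the plate is at (275,275), the latch knob at (152,60) and the bridge at (510,185). I'll set out above the near end of the plate.

Call:
{"name": "move_arm", "arguments": {"jaw": [110,110,110,110,110,110,110,110,110,110], "dp": [[-0.04,-0.04,0],[-0.04,-0.04,0],[-0.04,-0.04,0],[-0.04,-0.04,0],[-0.04,-0.04,0],[-0.04,-0.04,0],[-0.04,-0.04,0],[-0.04,-0.04,0],[-0.04,-0.04,0],[-0.04,-0.04,0]], "rotation": [[0,0,0],[0,0,0],[0,0,0],[0,0,0],[0,0,0],[0,0,0],[0,0,0],[0,0,0],[0,0,0],[0,0,0]]}}

```text
clock: 1.35
position: [0.421, 0.134, 0.2313]
tool_rot: [-3.142, -0.0, 2.692]
force: [1.3, 0.6, 0.8]
grip_width: 0.0487
```

Call:
{"name": "move_arm", "arguments": {"jaw": [110,110,110,110,110,110,110,110,110,110], "dp": [[-0.04,-0.04,0],[-0.04,-0.04,0],[-0.04,-0.04,0],[-0.0225,-0.0288,0],[0,0,0],[0,0,0],[0,0,0],[0,0,0],[0,0,0],[0,0,0]], "rotation": [[0,0,0],[0,0,0],[0,0,0],[0,0,0.055],[0,0,0.055],[0,0,0.055],[0,0,0.055],[0,0,0.055],[0,0,0.055],[0,0,0.055]]}}

```text
clock: 2.6
position: [0.4715, -0.0212, 0.2312]
tool_rot: [-3.141, 0.0, 1.477]
force: [-0.3, -0.3, -1.0]
grip_width: 0.0485
```

Call:
{"name": "move_arm", "arguments": {"jaw": [110,110,110,110,110,110,110,110], "dp": [[0,0,0],[0,0,0],[0,0,0],[0,0,0],[0,0,0],[0,0,0],[0,0,0],[0,0,0]], "rotation": [[0,0,0.055],[0,0,0.055],[0,0,0.055],[0,0,0.055],[0,0,0.055],[0,0,0.055],[0,0,0.055],[0,0,0]]}}

```text
clock: 3.6
position: [0.4715, -0.0211, 0.2311]
tool_rot: [3.141, 0.001, 0.274]
force: [-0.0, 0.1, -0.8]
grip_width: 0.0487
```

```bash
python3 - <<'E'
from h import *
np.set_printoptions(precision=4,suppress=True)
o=bot.observe();c=calibration("wrist");print(o["clock"],o["position"],o["tool_rot"],o["qpos"],o["grip_width"],o["force"]);print(c)
cv2.imwrite("pics/w1.png",grab_frame("wrist"))
E
```

```text
3.6 [ 0.4715 -0.0211  0.2311] [3.1413 0.0006 0.2738] [-0.6617  0.3553  0.7441  2.0152 -0.309   0.8842 -1.0469] 0.04868789485838408 [-0.0173  0.0629 -0.7609]
{'camera_matrix': array([[304.3048,   0.    , 319.3367],
       [  0.    , 304.3048, 203.8989],
       [  0.    ,   0.    ,   1.    ]]), 'T': array([[ 0.27  , -0.9267, -0.2614,  0.5373],
       [-0.9629, -0.2599, -0.0733, -0.0025],
       [ 0.    ,  0.2714, -0.9625,  0.3732],
       [ 0.    ,  0.    ,  0.    ,  1.    ]])}
```

View pics/w1.png

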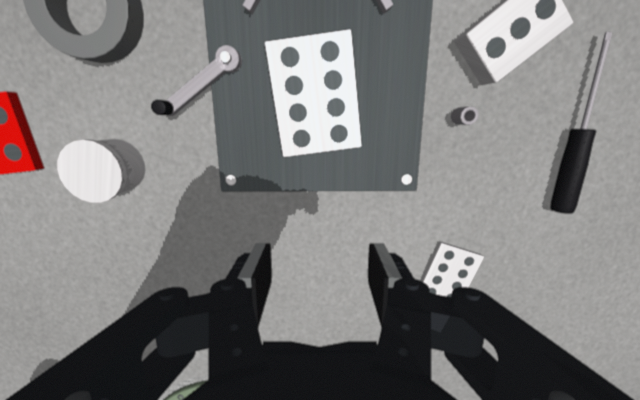

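The wrist view shows the bed's near edge from (222,190) to (416,190), the plate at (313,93), the pivot bolt at (225,57), the knob at (161,107), and the guide tips at (250,8) and (385,8).

```bash
python3 - <<'E'
from h import *
np.set_printoptions(precision=4,suppress=True)
c=calibration("wrist");im=cv2.imread("pics/w1.png");g=cv2.cvtColor(im,cv2.COLOR_BGR2GRAY)
for p,z in [((222,190),.012),((416,190),.012),((206,5),.012),((433,5),.012),((225,57),.034),((161,107),.047)]:print(p,ray(c,p,z)[:2])
l,r=ray(c,(222,190),.012),ray(c,(416,190),.012);print("w",np.linalg.norm(l-r))
m=(l+r)/2;d=l-r;yaw=np.arctan2(-d[0],d[1]);u=np.array([np.cos(yaw),np.sin(yaw)]);n=np.array([-u[1],u[0]])
O=m[:2]+.19*u;print("yaw",yaw,"O",O)
def st(p):return np.array([(p[:2]-O)@u,(p[:2]-O)@n])*1000
w=np.zeros_like(g);w[25:165,255:370]=(g[25:165,255:370]>150)*255
k=max(cv2.findContours(w,0,2)[0],key=cv2.contourArea)
P=np.array([st(ray(c,p,.026)) for p in cv2.convexHull(k)[:,0]],np.float32);print("plate st",cv2.minAreaRect(P))
print("pivot",st(ray(c,(225,57),.034)),"knob",st(ray(c,(161,107),.045)),"tcp",st(bot.observe()["position"]))
print("far edge",st(ray(c,(206,5),.012)),st(ray(c,(433,5),.012)))
E
```

```text
(222, 190) [0.4238 0.0887]
(416, 190) [ 0.4883 -0.1385]
(206, 5) [0.6141 0.1422]
(433, 5) [ 0.6786 -0.0852]
(225, 57) [0.5687 0.1066]
(161, 107) [0.5036 0.1564]
w 0.23623290653238635
yaw 0.2764777312635429 O [0.6388 0.027 ]
plate st ((-82.99852752685547, 4.392482757568359), (119.94877624511719, 89.7103271484375), 7.387091636657715)
pivot [-45.7766  95.7646] knob [-94.7455 162.4215] tcp [-174.0465   -0.5708]
far edge [  7.6421 117.6253] [   7.6345 -118.7909]
```

The measurements agree with the given sizes: the plate reads 119.9 x 89.7 and the latch angle is about 0.28. I'll descend behind the plate to TCP z 0.015.

Call:
{"name": "move_arm", "arguments": {"jaw": [110,110,110,110,110,110,110,110], "dp": [[0,0,0.05],[0,0,0.05],[0,0,0.05],[0,0,0.05],[0,0,0.035],[0,0,0.02],[0,0,0.015],[0,0,0]], "rotation": [[0,0,0],[0,0,0],[0,0,0],[0,0,0],[0,0,0],[0,0,0],[0,0,0],[0,0,0]]}}

```text
clock: 4.65
position: [0.4717, -0.0213, 0.0152]
tool_rot: [-3.141, 0.0, 0.273]
force: [-1.1, 1.0, 0.4]
grip_width: 0.0487
```

```bash
python3 - <<'E'
from h import *
cv2.imwrite("pics/w2.png",grab_frame("wrist"));print(bot.observe()["force"],bot.observe()["position"])
E
```

```text
[-0.19523979  0.30609607 -0.40408767] [ 0.47189718 -0.02130056  0.01565883]
```

View pics/w2.png

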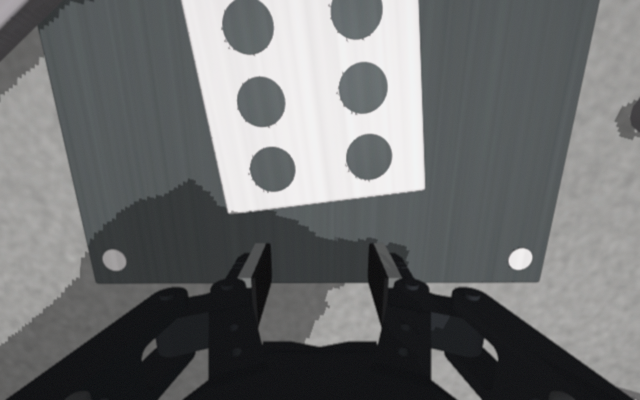

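The fingers are on the bed, with tips at about (262,250) and (378,250), behind the plate's near edge that runs from (228,212) to (425,188). Now I'll push.

Call:
{"name": "move_arm", "arguments": {"jaw": [110,110,110,110,110,110,110,110,110,110], "dp": [[0.008,0,0],[0.008,0,0],[0.008,0,0],[0.008,0,0],[0.008,0,0],[0.008,0,0],[0.008,0,0],[0.008,0,0],[0.006,0,0],[0.0,0,0]], "rotation": [[0,0,0],[0,0,0],[0,0,0],[0,0,0],[0,0,0],[0,0,0],[0,0,0],[0,0,0],[0,0,0],[0,0,0]]}}

```text
clock: 5.95
position: [0.5262, -0.0061, 0.0153]
tool_rot: [3.141, -0.001, 0.273]
force: [-1.2, 0.2, -0.1]
grip_width: 0.0489
```

```bash
cat >> h.py <<'E'
O=np.array([.6395,.027]);yaw=.2765;u=np.array([np.cos(yaw),np.sin(yaw)]);n=np.array([-u[1],u[0]])
def st(p):return np.array([(p[:2]-O)@u,(p[:2]-O)@n])*1000
E
python3 - <<'E'
from h import *
o=bot.observe();print(o["force"],st(o["position"]),o["position"][2])
im=grab_frame("wrist");c=calibration("wrist");cv2.imwrite("pics/w3.png",im);g=cv2.cvtColor(im,cv2.COLOR_BGR2GRAY)
for n_ in ("side","scene"):
    i=grab_frame(n_);cv2.imwrite(f"pics/{n_}3.png",i)
E
```

```text
[-1.22965679  0.193399   -0.13688294] [-118.02211494   -0.93183717] 0.015297529139360822
```

View pics/w3.png

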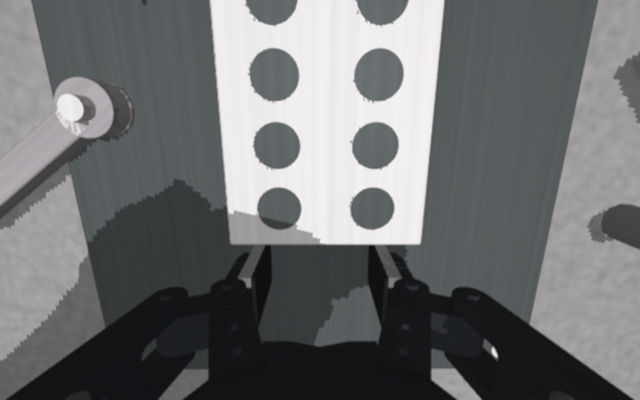

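The plate is square against both fingers, with its near edge from (230,244) to (422,244). It sits about 4 mm right of the centre line, so I'll push on with a slight drift left.

Call:
{"name": "move_arm", "arguments": {"jaw": [110,110,110,110,110,110,110,110,110,110], "dp": [[0.005,-0.001,0],[0.006,-0.001,0],[0.006,-0.001,0],[0.006,-0.001,0],[0.006,-0.001,0],[0.006,0,0],[0.006,0,0],[0.006,0,0],[0.006,0,0],[0.006,0,0]], "rotation": [[0,0,0],[0,0,0],[0,0,0],[0,0,0],[0,0,0],[0,0,0],[0,0,0],[0,0,0],[0,0,0],[0,0,0]]}}

```text
clock: 7.35
position: [0.5703, 0.0105, 0.0153]
tool_rot: [3.142, 0.0, 0.273]
force: [-3.4, -0.8, 2.2]
grip_width: 0.0486
```

```bash
python3 - <<'E'
from h import *
o=bot.observe();print(o["force"],st(o["position"]),o["position"][2])
c=calibration("wrist");im=grab_frame("wrist");cv2.imwrite("pics/w4.png",im)
E
```

```text
[-3.41230305 -0.7760737   2.21334403] [-71.08474047   2.99310362] 0.015281089489551949
```

View pics/w4.png

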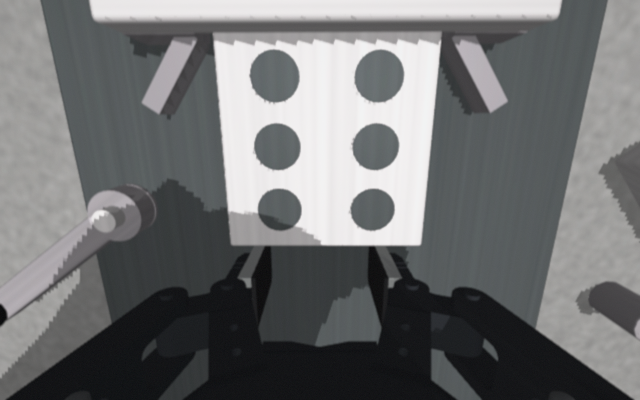

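The plate is entering the opening and is centred: its edges are at (215,35) and (441,35), and the bridge is centred at column 326. About 30 mm remain.

Call:
{"name": "move_arm", "arguments": {"jaw": [110,110,110,110,110,110,110,110], "dp": [[0.005,0,0],[0.005,0,0],[0.005,0,0],[0.005,0,0],[0.004,0,0],[0.003,0,0],[0.003,0,0],[0.002,0,0]], "rotation": [[0,0,0],[0,0,0],[0,0,0],[0,0,0],[0,0,0],[0,0,0],[0,0,0],[0,0,0]]}}

```text
clock: 8.4
position: [0.5947, 0.0173, 0.0153]
tool_rot: [3.142, 0.0, 0.273]
force: [-3.7, -0.8, 1.6]
grip_width: 0.0486
```

Call:
{"name": "move_arm", "arguments": {"jaw": [110,110,110], "dp": [[0.0025,0,0],[0.0025,0,0],[0.001,0,0]], "rotation": [[0,0,0],[0,0,0],[0,0,0]]}}

```text
clock: 8.78
position: [0.5975, 0.018, 0.0151]
tool_rot: [-3.141, 0.003, 0.272]
force: [-17.2, -4.1, 12.7]
grip_width: 0.0491
```

Contact force rose to 17 N at TCP station x of about -43, which is where the stop should be. I'll back off, rise and check.

Call:
{"name": "move_arm", "arguments": {"jaw": [110,110,110,110,110,110,110,110,110], "dp": [[-0.004,0,0],[-0.01,0,0],[-0.03,0,0],[-0.03,0,-0.03],[-0.03,0,-0.05],[0,0,-0.05],[0,0,-0.05],[0,0,-0.02],[0,0,0]], "rotation": [[0,0,0],[0,0,0],[0,0,0],[0,0,0],[0,0,0],[0,0,0],[0,0,0],[0,0,0],[0,0,0]]}}

```text
clock: 9.9
position: [0.5195, -0.0035, 0.1758]
tool_rot: [-3.141, -0.002, 0.273]
force: [-0.3, -0.5, -0.6]
grip_width: 0.0485
```

```bash
python3 - <<'E'
from h import *
np.set_printoptions(precision=2,suppress=True)
o=bot.observe();print(o["clock"],o["force"],st(o["position"]),o["position"])
im=grab_frame("wrist");c=calibration("wrist");cv2.imwrite("pics/w5.png",im)
for nm,p in dict(nl=(-30,45),nr=(-30,-45),brL=(30,77),brR=(30,-77),piv=(-43,95)).items():
    w=O+(p[0]*u+p[1]*n)/1000; z={'n':.026,'b':.046,'p':.034}[nm[0]];print(nm,proj(c,[*w,z]))
E
```

```text
9.9 [-0.26 -0.51 -0.57] [-123.79    3.4 ] [ 0.52 -0.    0.18]
nl [273.02  88.4 ]
nr [373.28  88.  ]
brL [224.87   4.34]
brR [422.04   3.46]
piv [215.83 103.43]
```

View pics/w5.png

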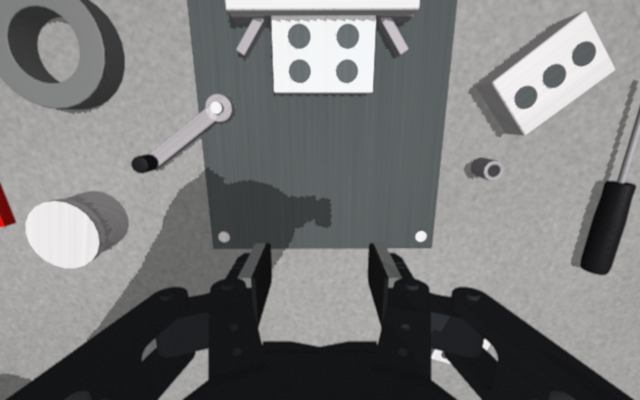

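The plate's near edge runs from (274,93) to (373,93) and the pivot bolt is at (216,107). Against the pivot, the near edge is within about 1 mm of home and square. The knob is at (145,163). Next I'll work out the latch path.

```bash
python3 - <<'E'
import h; from h import *
np.set_printoptions(precision=1,suppress=True)
h.O=O-.0035*u
c=calibration("wrist")
print("piv",st(ray(c,(216,107.5),.034)),"near",st(ray(c,(274,93),.026)),st(ray(c,(373,93),.026)),"tin",st(ray(c,(62,234),.05)))
k=st(ray(c,(146,163),.045));a=np.degrees(np.arctan2(k[1]-95,k[0]+43));print("knob",k,a)
s=calibration("side");print("reel",st(ray(s,(313,147),.03)))
p0=st(bot.observe()["position"]);print("tcp",p0)
last=p0
for t in [110,120,135,150,165,180,195,210,225,240,255,262,268,271]:
    r=np.radians(t);e=np.array([np.cos(r),np.sin(r)]);tt=np.array([-e[1],e[0]])
    q=np.array([-43,95])+50*e-(7+11*abs(tt[0])+14.5*abs(tt[1]))*tt
    d=q-last;last=q;print(t,q,"dp",np.round([d[0]/800,-d[1]/800],4))
E
```

```text
piv [-42.9  95.2] near [-30.4  44.3] [-30.7 -44.9] tin [-156.1  245.3]
knob [-90.4 158.8] 126.6289707308405
reel [ 12.8 243.3]
tcp [-120.8    3.5]
110 [-39.1 149.6] dp [ 0.1 -0.2]
120 [-47.4 150.2] dp [-0. -0.]
135 [-60.7 148.1] dp [-0.  0.]
150 [-73.8 141.7] dp [-0.  0.]
165 [-85.1 131. ] dp [-0.  0.]
180 [-93.  116.5] dp [-0.  0.]
195 [-97.5 105.1] dp [-0.  0.]
210 [-98.8  91.7] dp [-0.  0.]
225 [-96.1  77.3] dp [0. 0.]
240 [-88.6  63.6] dp [0. 0.]
255 [-76.6  52.2] dp [0. 0.]
262 [-69.7  48.3] dp [0. 0.]
268 [-63.2  45.7] dp [0. 0.]
271 [-60.4  44.7] dp [0. 0.]
```

The plate is home: its near edge reads at -30.5, with y from -44.9 to 44.3. I'll shut the fingers and go to the far side of the latch bar, at station (-39,150).

Call:
{"name": "move_arm", "arguments": {"jaw": [255,255,255,255,255,255,255,255,255,255], "dp": [[0.0256,-0.0457,0],[0.0256,-0.0457,0],[0.0255,-0.0456,0],[0.0255,-0.0456,0],[0,0,0.05],[0,0,0.05],[0,0,0.05],[0,0,0.03],[0,0,0.0165],[0,0,0]], "rotation": [[0,0,0],[0,0,0],[0,0,0],[0,0,0],[0,0,0],[0,0,0],[0,0,0],[0,0,0],[0,0,0],[0,0,0]]}}

```text
clock: 11.2
position: [0.558, 0.1584, 0.0171]
tool_rot: [3.141, 0.002, 0.272]
force: [0.3, -0.6, 0.2]
grip_width: -0.0001
```

```bash
sed -i 's/^O=.*/O=np.array([.6395,.027])-.0035*np.array([np.cos(.2765),np.sin(.2765)]);yaw=.2765;u=np.array([np.cos(yaw),np.sin(yaw)]);n=np.array([-u[1],u[0]])/' h.py; python3 - <<'E'
from h import *
o=bot.observe();print(o["clock"],o["force"],st(o["position"]),o["position"],o["grip_width"],o["tool_rot"])
cv2.imwrite("pics/w6.png",grab_frame("wrist"))
E
```

```text
11.2 [ 0.26631754 -0.61360965  0.18674982] [-39.03750699 148.65004399] [0.55799819 0.15839151 0.01712529] -0.0001098025028409983 [3.14125720e+00 1.69779023e-03 2.72293441e-01]
```

View pics/w6.png

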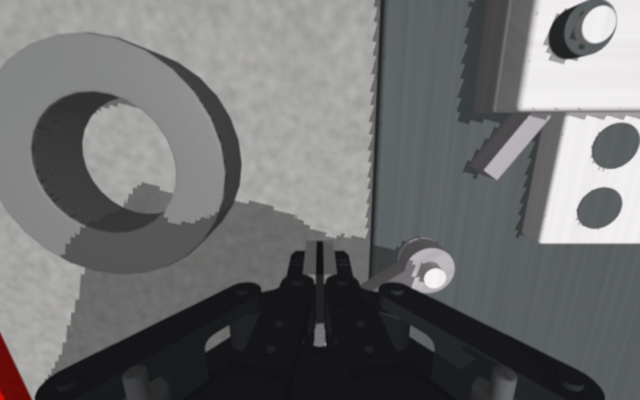

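The fingertips at (320,258) are clear on the far side of the latch bar, whose hub is at (432,272). I'll sweep it round.

Call:
{"name": "move_arm", "arguments": {"jaw": [255,255,255,255,255,255,255,255,255,255], "dp": [[-0.01,-0.002,0],[-0.017,0.0024,0],[-0.0164,0.008,0],[-0.0141,0.0134,0],[-0.01,0.0181,0],[-0.0056,0.0143,0],[-0.0016,0.0168,0],[0.0034,0.018,0],[0.0094,0.0171,0],[0.015,0.0143,0]], "rotation": [[0,0,0],[0,0,0],[0,0,0],[0,0,0],[0,0,0],[0,0,0],[0,0,0],[0,0,0],[0,0,0],[0,0,0]]}}

```text
clock: 12.5
position: [0.5492, 0.0551, 0.018]
tool_rot: [-3.142, 0.0, 0.272]
force: [-1.6, 1.4, -0.1]
grip_width: -0.0001
```

Call:
{"name": "move_arm", "arguments": {"jaw": [255,255,255,255], "dp": [[0.0085,0.0049,0],[0.008,0.0033,0],[0.0035,0.001,0],[0,0,0]], "rotation": [[0,0,0],[0,0,0],[0,0,0],[0,0,0]]}}

```text
clock: 13.0
position: [0.5659, 0.0534, 0.0181]
tool_rot: [3.141, -0.0, 0.273]
force: [-0.4, -0.4, -0.3]
grip_width: -0.0
```

```bash
python3 - <<'E'
from h import *
o=bot.observe();print(o["clock"],o["force"],st(o["position"]),o["position"])
cv2.imwrite("pics/w7.png",grab_frame("wrist"))
E
```

```text
13.0 [-0.39497503 -0.36820264 -0.26531061] [-60.13063946  45.53366572] [0.56585601 0.05343361 0.01808345]
```

View pics/w7.png

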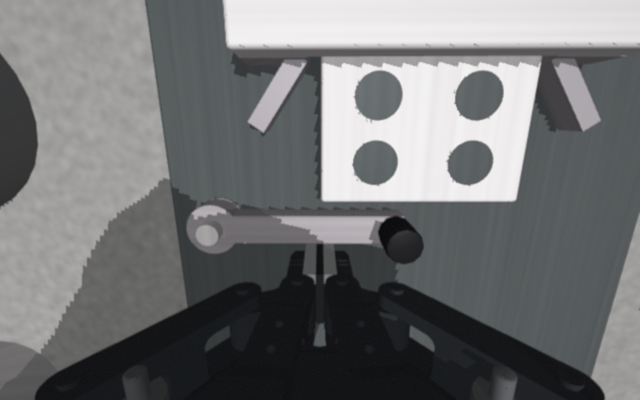

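The latch lies across the plate's near end, with the bar from (208,230) to (400,235), but there is no end-stop force yet. I'll press on gently.

Call:
{"name": "move_arm", "arguments": {"jaw": [255,255,255,255], "dp": [[0.0015,0,0],[0.0015,0,0],[0.001,0,0],[0,0,0]], "rotation": [[0,0,0],[0,0,0],[0,0,0],[0,0,0]]}}

```text
clock: 13.55
position: [0.5668, 0.0536, 0.0179]
tool_rot: [-3.141, 0.004, 0.272]
force: [-12.4, -2.0, 9.3]
grip_width: -0.0002
```

The end stop was reached: 12 N and no further travel. I'll back off and check.

Call:
{"name": "move_arm", "arguments": {"jaw": [255,255,255,255,255,255,255,255,255,255], "dp": [[-0.008,0,0],[-0.02,0,0],[-0.03,0.0,-0.03],[-0.03,0.02,-0.05],[0,0.03,-0.05],[0,0,-0.05],[0,0,-0.03],[0,0,0],[0,0,0],[0,0,0]], "rotation": [[0,0,0],[0,0,0],[0,0,0],[0,0,0],[0,0,0],[0,0,0],[0,0,0],[0,0,0],[0,0,0],[0,0,0]]}}

```text
clock: 14.8
position: [0.5114, -0.0034, 0.1854]
tool_rot: [-3.142, 0.001, 0.273]
force: [0.1, 0.0, 0.9]
grip_width: 0.0001
```

```bash
python3 - <<'E'
from h import *
o=bot.observe();print(o["clock"],o["force"],st(o["position"]),o["position"])
im=grab_frame("wrist");cv2.imwrite("pics/w8.png",im);c=calibration("wrist")
for nm,p,z in [("nl",(-30,45),.026),("nr",(-30,-45),.026),("knob",(-43,10),.047),("piv",(-43,95),.034)]:
    print(nm,proj(c,[*(O+(p[0]*u+p[1]*n)/1000),z]))
E
```

```text
14.8 [0.11476281 0.03633519 0.9167803 ] [-128.0015812     5.74882355] [ 0.5114239  -0.00336819  0.18536048]
nl [276.63597532  84.90436155]
nr [373.73552108  84.45498717]
knob [314.13503386  98.13454488]
piv [221.34132546  99.44913615]
```

View pics/w8.png

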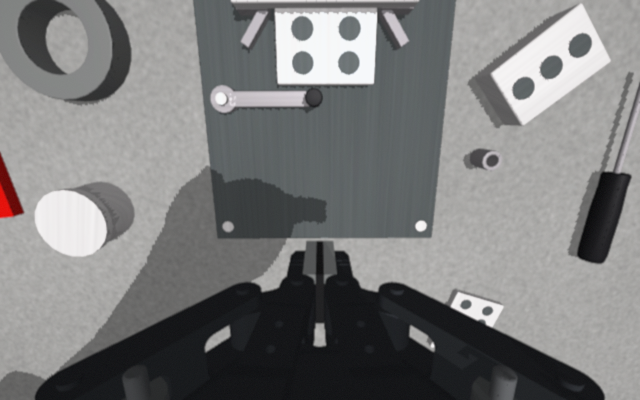

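The plate's near edge runs from (277,84) to (375,84) and the knob is at (314,97). Both match the predicted home positions, (277,85) to (374,84) and (314,98). The arm is clear of everything, so I'll hand in.

```bash
python3 -c "
from h import *
print(workorder.job_done())"
```

```text
the job is handed in; nothing more can be done
None
```

I pushed the plate flat under the bridge with two fingertips until it met the stop. I then swung the latch round with the shut fingertips to its end stop, backed off and handed the job in at about 15 s of the 72 s allowed. No verdict is reported on handing in.

**Last checks:**
- **Plate:** after the push, its near edge measured at station x -30.5 (target -30), with side edges at y +44.3 and -44.9. That is within about 1 mm of home and square. The push ended against the stop at 17 N. The last picture shows it unchanged.
- **Latch:** it met its end stop at 12 N. In the last picture the knob was within about 1 pixel of where it should be when closed.
- **Robot:** wrist force read near zero at the end, with the arm clear of everything.
- **Other things:** those visible in the last wrist view looked undisturbed. I did not measure them, and the two sockets and bolt at the far end of the bed were not all in view.

**Disagreement:** the first estimates of the station's position along its length differed by 6 to 9 mm between cameras. I settled it using the latch pivot, and the force at the stop agreed with that.

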